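Refit a cleaned trackball in an ultrasound control panel

ROBOT

A 6-joint arm with a two-finger parallel gripper is mounted at the origin on the work surface. World frame = base frame: x ahead of the robot, y to its left, z up, the work surface at z = 0. Lengths are in mm, angles in rad, forces in N, time in s.
With the tool pointing down it reaches from about 350 to 800 mm from the base axis. Payload 7.3 kg.
Tool frame: the origin (TCP) lies midway between the tips of the shut fingers; the grasp point (between the pads) lies manip.pinch_z behind it (manip.pinch_z is the distance from the TCP to the grasp point, in mm); z points along the fingers, y is the direction in which the jaws open and shut (so a half turn about z gives the same grasp; the last joint's range is limited). The gripper opens to 85 mm and grips with 20 to 120 N. Pads are 22 mm wide; open, the fingers measure 114 mm over their backs; the gripper's body (76 mm by 85 mm) begins 54 mm behind the grasp point. The pads swing forward as they close: fully open they stand 13 mm farther back than shut.
Start: joints at [1.059, 0.342, 1.524, -0, 1.275, -0.146], TCP at [187.777, 490.29, 231.322] pointing down, gripper open.
Joint ranges: [-2.53, 2.53], [-0.77, 2.02], [0.04, 2.7], [-1, 4.14], [0.28, 2.66], [-3.11, 3.11]. Speed limits (rad/s): [2.57, 2.57, 3.14, 3.14, 3.14, 3.14].

INTERFACE

Orientations are given as a rotation vector (axis times angle).
In Python, from plant import manip gives the robot as it stands.
- The arm moves only by the shell command python3 -m pendant 'ROWS' [OPENING] [FORCE]. ROWS is JSON, a list of rows, each a list of 2 entries, a list of its own where there are three numbers: the shift along the tool's x, y, z in cm, then the turn about the tool's z in degrees. In form: [[[x, y, z], roll], ...]. A call has 1 to 12 rows; each row is the pose to reach, as a shift and turn from the pose commanded when the call began, along the tool's axes at that moment; what a row does not reach only later rows make up. A row lasts 1/10 s, in which the tool goes at most 50 mm and 8.59 degrees, less where a joint would pass 70% of its speed; a pose out of reach is approached as far as the arm can. A call with a gripper value outside its range is refused whole. OPENING is the finger opening in cm, from 0 to 8.54, set as the call begins (- or left out, the last holds). The fingers move at their own pace and stop on an object; FORCE is the grip in N (left out, the last holds). Time passes only in rows, so rows that repeat a pose let the fingers close. It gives the time, the measured TCP pose, the force and the opening at its end, in the units of the state.
- manip.get_state(): the state, without advancing time (a new reading comes with each control period).
- manip.snapshot(name): name is "side" or "top"; returns a dict with "frame" (400x640x3 uint8, red, green, blue), "depth" (400x640 float32, mm along the optical axis (not along the pixel's ray), 0 where there is no reading), "intrinsics" (3x3 intrinsics, pixels), "pose" (4x4, takes a point from camera to world coordinates). Camera axes: x right, y down, z forward; pixel columns grow to the right and rows downward; lengths in mm; the calibration is good to about 2 mm. A picture is of the moment at which its call begins.
- manip.close_job(): hands the job in, once; it reports no verdict.
Trained networks look in a picture, given as the dict that the camera call returned (one of the last four; its "shot" number tells which), for a name from the list of things; names that differ only in an ending like _2 or _b are one class to them, and where a whole thing is asked for, a point or a joint stands for the part that bears it (a point fixed in the world has none). Each returns a list of dicts, best first, with "confidence" (0 to 1); they miss things now and then, are a little off and sometimes report something else, mostly with a low value. They report only what shows in the picture. A call takes as long as a camera call. They do not tell look-alikes from the thing itself.
- manip.search_frame(picture, label): "location" ([row, column] in pixels, amid what is visible of it).
- manip.masks_of(picture, label): "region" (400x640 bool, what is visible of it) and "location" ([row, column] in pixels, amid what is visible of it).
The state is a dict: "time": time; "joint_pos": joint angles; "joint_velocities": joint speeds; "effort": joint torques, N m; "tcp_pos": TCP position; "eef_rot": TCP orientation; "ft_force": force on the tool from outside, world axes, zero at the start; "torque": the same for the moment, N m; "opening": finger opening in mm.
Only numpy, scipy, OpenCV 4.12 (cv2) and the standard library are available. Lean on these libraries where they do the work, as an engineer would, in place of code of your own. Each camera call takes 0.05 s, during which the arm holds its last target.

TASK

The ultrasound panel's trackball has been cleaned and can go back in. Lift the dust plug out of the trackball cup and stand it upright in the rubber-lined compartment of the parts tray, and take the larger of the two balls from the tray and set it in the cup so that it sits there on its own.

Things in the scene. Friction and masses are not known exactly. Their poses are not given: they have to be found in the camera images.
- plug_stem (a point): Grey plastic dust plug, 48 mm tall, 60 g: spigot (34 mm diameter, 8 mm high) below a flange (52 mm diameter, 6 mm thick), on it an upright round stem (20 mm diameter, 34 mm high) to hold it by. At first the spigot is in the cup, 3 mm play all round, the flange on the rim. Point on the stem's axis, 36 mm above the underside, 22 mm above the flange, 12 mm below the top; z up the axis.
- ball_center (a point): Trackball: the larger of two white balls in the parts tray, 50 mm diameter (the other is 32 mm), 110 g. The point is its centre, at first 29 mm above the table. It lies free on the floor of one of the tray's four compartments, which one varies.
- cup_rim (a point): Trackball cup: dark steel tube (48 mm outside, 40 mm bore) standing 12 mm proud of the control panel's flat level top, which is 50 mm above the table and clear for 45 mm round the cup's axis. Point: centre of the mouth, level with the rim, 62 mm above the table; z up, x across the panel away from the robot. The seated ball rests on the rim's inner edge, its centre 15 mm above this point.
- pad_mid (a point): Empty rubber-lined compartment of the grey tray: sheet 100 x 100 x 2 mm on its floor. Point: middle of the sheet's top, 6 mm above the table; z up, x and y along its edges, parallel to the walls. Tray: 2 x 2 compartments, each 130 mm square inside, walls 4 mm thick, tops 18 mm above the table; sheet within 8 mm of its compartment's middle. The other two hold the small ball and a flat black ring.
Mind the look-alikes: they are no part of the job. Leave any purple look-alike of the part that bears plug_stem alone.

How it is judged (in metres and radians):
At the end, for the whole second after the job is handed in: The larger ball rests in the cup (centre within 8 mm of the cup's axis and 10 to 20 mm above its rim, at rest), and the plug stands upright (within 10 degrees) on the floor of the rubber-lined compartment, its axis within 55 mm of the sheet's middle along both of its edges, at rest (horizontal distance between ball_center and cup_rim below 0.008 m and z of ball_center in the frame of cup_rim between 0.01 and 0.02 m and linear speed of each of ball, plug below 0.03 m/s and x of plug_stem in the frame of pad_mid between -0.055 and 0.055 m and y of plug_stem in the frame of pad_mid between -0.055 and 0.055 m and z of plug_stem in the frame of pad_mid below 0.045 m and angle between plug_stem's own z axis and vertical below 0.18 rad); the robot touches nothing.
It also fails if it takes over 64 s, if anything falls off the work surface, if the arm or the gripper's body presses on something with over 40 N, if the wrist force passes 120 N, or if a joint passes its speed limit or range.

## Working session

There is one attempt and no reset: what is moved stays moved. The work goes in short steps, Python scripts to look and compute and a shell command to move; the robot and the scene stay as the last step left them, time stands still between calls to the robot, and variables do not carry over. Pictures are saved under pics/ and viewed, and the job is handed in when it is done.

```bash
ls; mkdir -p pics; cat > h.py <<'E'
import numpy as np, cv2
from plant import manip
def pts(p):
    d=p["depth"];K=np.array(p["intrinsics"]);T=np.array(p["pose"])
    v,u=np.mgrid[0:d.shape[0],0:d.shape[1]]
    X=np.stack([(u-K[0,2])/K[0,0]*d,(v-K[1,2])/K[1,1]*d,d],-1)
    W=X@T[:3,:3].T+T[:3,3]
    W[d<=0]=np.nan
    return W
def save(p,n): cv2.imwrite("pics/"+n,p["frame"][:,:,::-1])
E
python3 - <<'E'
from h import *
print(manip.get_state(), manip.pinch_z)
for n in("top","side"):
    p=manip.snapshot(n);save(p,n+"0.png");np.savez(n+"0.npz",W=pts(p),f=p["frame"])
    W=pts(p)
    print(n,np.array(p["pose"]).round(2).tolist())
    for l in("plug_stem","ball_center","cup_rim","pad_mid"):
        for r in manip.masks_of(p,l)[:4]:
            m=r["region"];q=W[m];print(l,r["confidence"],r["location"],m.sum(),np.nanmedian(q,0).round(1),np.nanmin(q,0).round(0),np.nanmax(q,0).round(0))
E
```

```text
pics
{'time': 0.0, 'joint_pos': array([ 1.05899356e+00,  3.42724864e-01,  1.52502473e+00,  4.01641848e-05,
        1.27541337e+00, -1.46035500e-01]), 'joint_velocities': array([-0.00145694,  0.00038676, -0.00047997, -0.00089739,  0.00030715,
        0.00031344]), 'effort': array([ 1.60673946e-03, -4.33673930e+01, -2.46020132e+01, -6.69081260e-05,
        7.58726295e-03, -2.62111314e-06]), 'tcp_pos': array([187.5584118 , 489.91808917, 230.62216561]), 'eef_rot': array([-5.71267566e-01, -3.08866269e+00,  2.31450802e-03]), 'ft_force': array([-0.66387424, -0.70531174, -0.9305455 ]), 'torque': array([-0.01968387,  0.02573318,  0.0296921 ]), 'opening': 85.42240780548177} 18.700000000000003
top [[0.01, -1.0, 0.05, 389.02], [-1.0, -0.01, 0.0, 6.8], [0.0, -0.05, -1.0, 1023.69], [0.0, 0.0, 0.0, 1.0]]
plug_stem 0.81 [170.6, 399.0] 398 [ 491.2 -166.9   69.8] [ 468. -198.   50.] [ 521. -145.  105.]
plug_stem 0.71 [253.4, 385.6] 315 [ 309.3 -147.1   15.8] [ 285. -172.   10.] [ 331. -125.   53.]
plug_stem 0.64 [264.9, 443.6] 367 [ 273.4 -278.9   15.6] [ 246. -309.   10.] [ 296. -257.   52.]
ball_cen
[... 325 characters left out ...]
 29.] [495. 264.  59.]
side [[0.73, -0.37, 0.57, -40.17], [-0.68, -0.4, 0.61, -505.28], [-0.0, -0.84, -0.54, 537.4], [0.0, 0.0, 0.0, 1.0]]
plug_stem 0.89 [298.0, 331.2] 712 [ 300.9 -158.2   14.5] [ 280. -178.   -1.] [ 346. -116.   50.]
plug_stem 0.87 [361.6, 376.3] 1047 [ 263.8 -290.7   14.7] [ 244. -311.   -2.] [ 296. -254.   51.]
plug_stem 0.85 [230.5, 408.8] 513 [ 485.9 -177.2   68.4] [ 467. -198.   49.] [ 541. -148.  103.]
ball_center 0.67 [173.8, 268.5] 325 [464.5 226.9  37.9] [448. 214.   3.] [496. 310.  54.]
cup_rim 0.66 [260.7, 435.8] 17580 [ 470.9 -242.9   49.5] [ 369. -365.   -2.] [718. -42. 102.]
pad_mid 0.96 [161.3, 310.8] 701 [614.5 230.9   5.2] [562. 163.   1.] [673. 290.  16.]
```

View pics/top0.png

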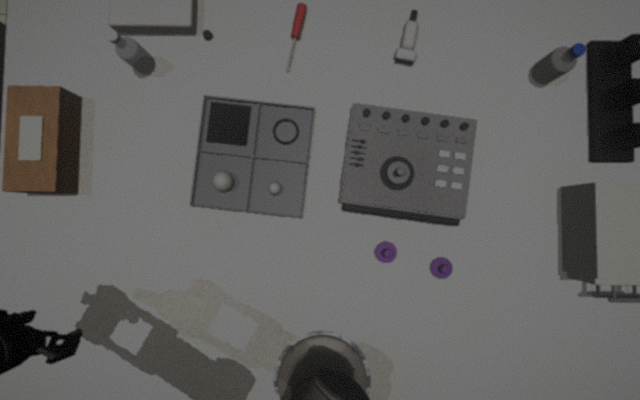

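View pics/side0.png

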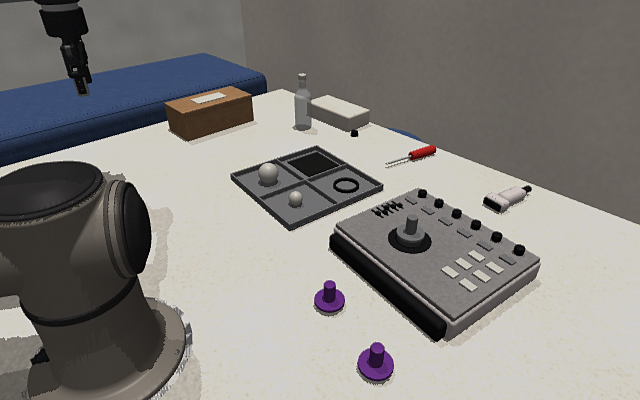

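The top view shows the grey plug in the cup at (399,171), the purple look-alikes at (386,252) and (441,268), the large ball at (222,181), the small ball at (275,188), and the pad at (229,124). I'll refine these with fits.

```bash
cat > fit.py <<'E'
import numpy as np
from scipy.optimize import least_squares
from h import cv2
for n in("top","side"):
    D=np.load(n+"0.npz");W=D["W"];f=D["f"]
    def near(x,y,r): 
        return np.hypot(W[...,0]-x,W[...,1]-y)<r
    # ball
    q=W[near(472,236,45)&(W[...,2]>22)]
    s=least_squares(lambda c:np.linalg.norm(q-c[:3],axis=1)-25,[472,236,29],loss="soft_l1")
    print(n,"ball",s.x.round(1),len(q))
    for lo,hi in((92,112),(64,72),(58,110)):
        q=W[near(491,-169,40)&(W[...,2]>lo)&(W[...,2]<hi)]
        (c,r)=cv2.minEnclosingCircle(q[:,:2].astype(np.float32)) 
        print(" plug",lo,hi,len(q),np.median(q,0).round(1),q.min(0).round(0),q.max(0).round(0),"mec",np.round(c,1),round(r,1))
    g=f.astype(int).max(-1)
    m=near(615,236,75)&(g<(50))&(abs(W[...,2]-6)<8)
    m=cv2.morphologyEx(m.astype(np.uint8),cv2.MORPH_OPEN,np.ones((3,3)))>0
    q=W[m];print(" pad",len(q),np.median(q,0).round(1),cv2.minAreaRect(q[:,:2].astype(np.float32)))
    m=near(545,165,190)&(W[...,2]>12.5)&(W[...,2]<24)
    print(" tray walls",cv2.minAreaRect(W[m][:,:2].astype(np.float32)), W[m][:,2].mean())
    m=near(500,-190,200)&(W[...,2]>40)&(W[...,2]<56)
    print(" panel",np.median(W[m],0).round(1),cv2.minAreaRect(W[m][:,:2].astype(np.float32)))
    m=near(491,-169,90)&(W[...,2]>56);h=W[m];d=np.hypot(h[:,0]-491,h[:,1]+169);print(" near knobs z",h[d>40][:,2].max() if (d>40).any() else 0)
E
python3 fit.py
```

```text
top ball [473.9 242.9  30.2] 350
 plug 92 112 69 [ 492.6 -168.7  102.3] [ 484. -179.   94.] [ 504. -159.  105.] mec [ 493.8 -169.2] 9.9
 plug 64 72 301 [ 491.2 -166.2   69.2] [ 468. -194.   64.] [ 519. -144.   72.] mec [ 493.9 -169. ] 25.9
 plug 58 110 402 [ 491.7 -166.4   69.8] [ 468. -194.   59.] [ 519. -143.  105.] mec [ 490.5 -164.9] 30.9
 pad 1531 [615.  236.8   7.6] ((615.6583862304688, 236.90567016601562), (98.31257629394531, 98.60865020751953), 84.7750244140625)
 tray walls ((535.3641967773438, 174.6696014404297), (272.3124084472656, 272.0867614746094), 84.26145935058594) 17.704007924982207
 panel [ 521.9 -199.8   51.2] ((472.916259765625, -190.11216735839844), (296.4239196777344, 344.11944580078125), 82.63253784179688)
 near knobs z 59.281682521433595
side ball [474.2 240.7  28.2] 278
 plug 92 112 99 [ 489.2 -174.3  100.8] [ 483. -183.   92.] [ 501. -163.  103.] mec [ 492.7 -172.6] 10.3
 plug 64 72 322 [ 485.3 -178.    67.7] [ 467. -198.   64.] [ 518. -146.   72.] mec [ 492.4 -171.5] 26.9
 plug 58 110 574 [ 486.1 -177.2   68.3] [ 467. -198.   58.] [ 518. -146.  103.] mec [ 492.4 -171.5] 26.9
 pad 760 [615.3 233.2   5.4] ((621.2579345703125, 239.88888549804688), (119.21593475341797, 111.03397369384766), 83.6199951171875)
 tray walls ((535.0673828125, 171.6593017578125), (275.92401123046875, 275.06256103515625), 84.22266387939453) 15.925236841123859
 panel [ 495.4 -237.6   49.9] ((470.8157958984375, -195.27713012695312), (297.68218994140625, 342.9728698730469), 82.54719543457031)
 near knobs z 56.91617696606113
```

```bash
cat > go.py <<'E'
import sys,numpy as np
from scipy.spatial.transform import Rotation as Ro
from plant import manip
s=manip.get_state();R=Ro.from_rotvec(s["eef_rot"]).as_matrix()
print("t",s["time"],"tcp",s["tcp_pos"].round(1),"F",s["ft_force"].round(1),"open",s["opening"].round(1),"jawdir",R[:,1].round(3),"z",R[:,2].round(3),"j6",s["joint_pos"][5].round(2))
for a in sys.argv[1:]:
    t=np.array([float(v) for v in a.split(",")]);d=t-s["tcp_pos"];print(a,"shift cm",(R.T@d/10).round(2),"dist",np.linalg.norm(d).round(0))
E
python3 go.py 440,170,240 493.2,-170.4,180 493.2,-170.4,130 493.2,-170.4,74
```

```text
Traceback (most recent call last):
  File "go.py", line 5, in <module>
    print("t",s["time"],"tcp",s["tcp_pos"].round(1),"F",s["ft_force"].round(1),"open",s["opening"].round(1),"jawdir",R[:,1].round(3),"z",R[:,2].round(3),"j6",s["joint_pos"][5].round(2))
                                                                                      ^^^^^^^^^^^^^^^^^^
AttributeError: 'float' object has no attribute 'round'
```

```bash
sed -i 's/s\["opening"\].round(1)/round(s["opening"],1)/' go.py
python3 go.py 440,170,240 493.2,-170.4,180 493.2,-170.4,130 493.2,-170.4,74
```

```text
t 0.5 tcp [187.8 490.3 231.3] F [ 0.1 -0.8  0.1] open 85.5 jawdir [0.358 0.934 0.   ] z [-0.  0. -1.] j6 -0.15
440,170,240 shift cm [-35.01 -20.88  -0.87] dist 408.0
493.2,-170.4,180 shift cm [-52.15 -50.77   5.13] dist 730.0
493.2,-170.4,130 shift cm [-52.15 -50.77  10.13] dist 735.0
493.2,-170.4,74 shift cm [-52.16 -50.77  15.73] dist 745.0
```

```bash
python3 -m pendant '[[[-4,-2.4,0],0],[[-8,-4.8,0],0],[[-12,-7.2,0],0],[[-16,-9.6,0],0],[[-20,-12,0],0],[[-24,-14.4,0],0],[[-28,-17,0],0],[[-32,-19.5,0],0],[[-35,-22.9,0],0],[[-37.2,-26.9,0],0],[[-39.5,-30.9,0],0],[[-42,-35,0.5],0]]' 5
python3 go.py 493.2,-170.4,150 493.2,-170.4,74
```

```text
time: 1.7
tcp_pos: [455.1, 11.4, 226.9]
eef_rot: [0.571, 3.088, 0.0]
ft_force: [1.5, 0.1, -0.1]
opening: 50.0
t 1.7 tcp [455.1  11.4 226.9] F [ 1.5  0.1 -0.1] open 50.0 jawdir [0.357 0.934 0.001] z [ 0.002 -0.    -1.   ] j6 -1.35
493.2,-170.4,150 shift cm [-10.04 -15.63   7.7 ] dist 201.0
493.2,-170.4,74 shift cm [-10.03 -15.63  15.3 ] dist 241.0
```

```bash
python3 -m pendant '[[[-2,-3,1],0],[[-4,-6,2],0],[[-6,-9,4],0],[[-8,-12,6],0],[[-10,-15.6,7.5],0],[[-10,-15.6,7.5],0],[[-10,-15.6,7.5],0],[[-10,-15.6,7.5],0]]' 5
python3 go.py 493.2,-170.4,74; python3 - <<'E'
from h import *
for n in("top","side"):
    p=manip.snapshot(n);save(p,n+"1.png")
E
```

```text
time: 2.5
tcp_pos: [492.4, -167.5, 151.7]
eef_rot: [0.571, 3.089, 0.0]
ft_force: [-0.1, 0.4, 0.6]
opening: 50.6
t 2.5 tcp [ 492.4 -167.5  151.7] F [-0.1  0.4  0.6] open 50.6 jawdir [0.357 0.934 0.   ] z [ 0.  0. -1.] j6 -1.68
493.2,-170.4,74 shift cm [-0.18 -0.24  7.77] dist 78.0
```

View pics/side1.png

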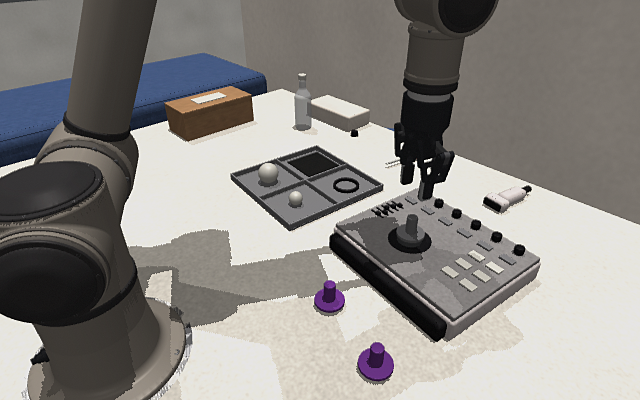

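The gripper is above the plug (stem top at about (412,217)), with the open fingers at about (407,180) and (430,190). I'll descend.

```bash
python3 -m pendant '[[[-0.2,-0.25,2],0],[[-0.2,-0.25,4],0],[[-0.2,-0.25,5.5],0],[[-0.2,-0.25,6.5],0],[[-0.2,-0.25,7.2],0],[[-0.2,-0.25,7.75],0],[[-0.2,-0.25,7.75],0],[[-0.2,-0.25,7.75],0]]'
python3 go.py 493.2,-170.4,74; python3 - <<'E'
from h import *
p=manip.snapshot("side");f=p["frame"][150:300,320:520];cv2.imwrite("pics/s2.png",cv2.resize(f,None,fx=4,fy=4)[:,:,::-1])
E
```

```text
time: 3.4
tcp_pos: [493.7, -171.4, 74.2]
eef_rot: [0.571, 3.088, -0.0]
ft_force: [-0.2, 0.3, -0.6]
opening: 50.3
t 3.4 tcp [ 493.7 -171.4   74.2] F [-0.2  0.3 -0.6] open 50.3 jawdir [ 0.358  0.934 -0.   ] z [ 0.001 -0.    -1.   ] j6 -1.69
493.2,-170.4,74 shift cm [0.08 0.07 0.02] dist 1.0
```

View pics/s2.png

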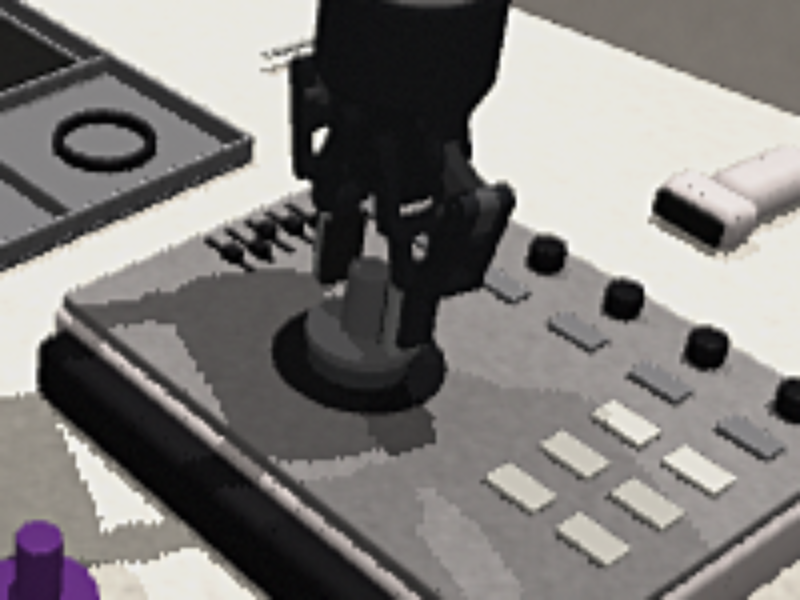

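The stem (crop (368,300)) stands between the fingers. I'll close on it.

```bash
python3 -m pendant '[[[0,0,0],0],[[0,0,0],0],[[0,0,0],0],[[0,0,0],0],[[0,0,0],0],[[0,0,0],0],[[0,0,0],0],[[0,0,0],0]]' 0.5 40
python3 go.py
```

```text
time: 4.25
tcp_pos: [493.6, -171.4, 74.3]
eef_rot: [0.571, 3.088, -0.0]
ft_force: [-0.5, 0.9, 5.5]
opening: 18.7
t 4.25 tcp [ 493.6 -171.4   74.3] F [-0.5  0.9  5.5] open 18.7 jawdir [ 0.358  0.934 -0.   ] z [ 0.001 -0.    -1.   ] j6 -1.69
```

```bash
python3 -m pendant '[[[0,0,-0.5],0],[[0,0,-1],0],[[0,0,-2],0],[[0,0,-4],0],[[0,0,-7],0],[[0,0,-10],0],[[0,0,-10],0],[[0,0,-10],0]]'
python3 go.py; python3 - <<'E'
from h import *
p=manip.snapshot("side");f=p["frame"][100:300,300:560];cv2.imwrite("pics/s3.png",cv2.resize(f,None,fx=3,fy=3)[:,:,::-1])
np.savez("side3.npz",W=pts(p),f=p["frame"])
p=manip.snapshot("top");save(p,"top3.png")
E
```

```text
time: 5.05
tcp_pos: [493.5, -171.3, 174.6]
eef_rot: [0.571, 3.088, -0.001]
ft_force: [-0.4, 0.0, -1.5]
opening: 18.3
t 5.05 tcp [ 493.5 -171.3  174.6] F [-0.4  0.  -1.5] open 18.3 jawdir [ 0.358  0.934 -0.   ] z [ 0.002 -0.001 -1.   ] j6 -1.69
```

View pics/s3.png

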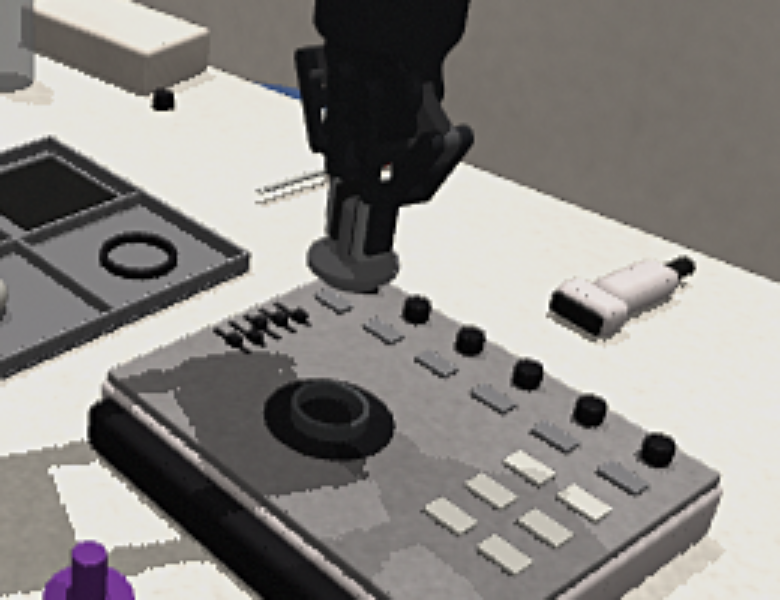

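The plug is held (flange at crop (353,262)), seemingly a little tilted, and the cup is open at (330,405). I'll measure both.

```bash
cat > tilt.py <<'E'
import sys,numpy as np
from h import *
p=manip.snapshot("side");W=pts(p)
s=manip.get_state();c=s["tcp_pos"]
m=(np.hypot(W[...,0]-c[0],W[...,1]-c[1])<38)&(abs(W[...,2]-(c[2]-8))<18)
q=W[m];print(len(q),q.min(0).round(0),q.max(0).round(0))
b=p["frame"][...].astype(int).max(-1)
ys,xs=np.where(m);r0,r1,c0,c1=ys.min()-30,ys.max()+15,xs.min()-20,xs.max()+20
print(r0,c0)
cv2.imwrite("pics/"+sys.argv[1],cv2.resize(p["frame"][r0:r1,c0:c1],None,fx=8,fy=8)[:,:,::-1])
# RANSAC plane for flange top / normal near vertical
rng=np.random.default_rng(0);best=0
for _ in range(3000):
    a=q[rng.choice(len(q),3,replace=False)];n=np.cross(a[1]-a[0],a[2]-a[0]);l=np.linalg.norm(n)
    if l<50: continue
    n/=l
    if n[2]<0:n=-n
    if n[2]<.85: continue
    k=abs((q-a[0])@n)<1.0
    if k.sum()>best:best=k.sum();K=k
Q=q[K];cc=Q.mean(0);n=np.linalg.svd(Q-cc)[2][2];n*=np.sign(n[2]);print("plane",best,n.round(3),"tilt deg",np.degrees(np.arccos(n[2])).round(1),cc.round(1))
E
python3 tilt.py t1.png; python3 - <<'E'
from h import *
for n in ("side","top"):
    p=manip.snapshot(n);W=pts(p)
    m=(np.hypot(W[...,0]-493,W[...,1]+170)<35)&(W[...,2]>57)&(W[...,2]<67)
    q=W[m];print(n,len(q),cv2.minEnclosingCircle(q[:,:2].astype(np.float32)),np.median(q[:,2]))
E
```

```text
434 [ 466. -199.  151.] [ 515. -147.  183.]
146 382
plane 222 [-0.002  0.003  1.   ] tilt deg 0.2 [ 484.6 -175.5  166.4]
side 183 ((492.68426513671875, -172.3751220703125), 24.086469650268555) 60.91524510853401
top 18 ((497.8267822265625, -150.24661254882812), 17.577938079833984) 62.91428033655177
```

View pics/t1.png

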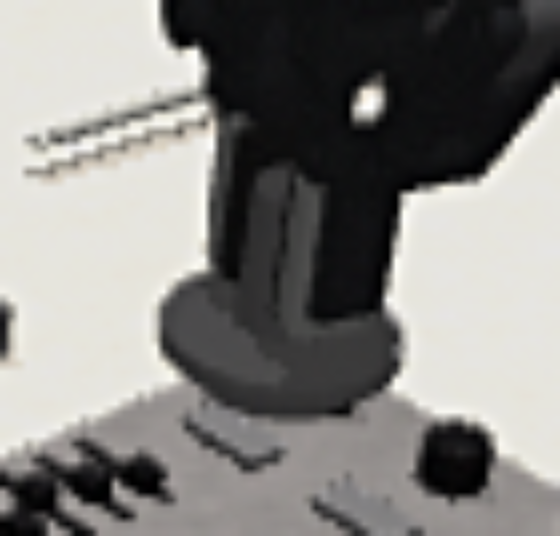

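```bash
python3 go.py 615,235,120 615,235,28
```

```text
t 5.3 tcp [ 492.8 -171.   172.8] F [ 0.2 -0.8  0.4] open 18.4 jawdir [0.358 0.934 0.   ] z [-0.002  0.001 -1.   ] j6 -1.69
615,235,120 shift cm [ 3.1  42.28  5.3 ] dist 427.0
615,235,28 shift cm [ 3.08 42.28 14.5 ] dist 448.0
```

```bash
python3 -m pendant '[[[0.2,3,0],0],[[0.5,7,0],0],[[0.8,11,0],0],[[1.1,15,0],0],[[1.4,19,0],0],[[1.7,23,0.5],0],[[2,27,1.5],0],[[2.3,31,2.5],0],[[2.6,35,3.5],0],[[2.9,39,4.5],0],[[3,41,5.4],0],[[3.1,42.3,5.4],0]]'
python3 -m pendant '[[[0,0,0],0],[[0,0,0],0],[[0,0,0],0],[[0,0,0],0]]'
python3 tilt.py t2.png; python3 go.py 615,235,40 615,235,27
```

```text
time: 6.5
tcp_pos: [614.6, 236.4, 117.1]
eef_rot: [-0.568, -3.086, 0.003]
ft_force: [0.4, 0.1, -1.0]
opening: 18.6
time: 6.9
tcp_pos: [615.9, 233.6, 120.5]
eef_rot: [0.574, 3.088, 0.0]
ft_force: [0.0, -0.5, -0.3]
opening: 18.8
193 [591. 205.  99.] [641. 257. 130.]
89 283
plane 76 [-0.009 -0.034  0.999] tilt deg 2.0 [610.8 224.6 113.4]
t 6.95 tcp [615.9 233.8 120.5] F [-0.1 -0.2 -0.7] open 18.9 jawdir [0.359 0.933 0.   ] z [ 0.001  0.    -1.   ] j6 -0.96
615,235,40 shift cm [0.14 0.08 8.05] dist 80.0
615,235,27 shift cm [0.14 0.08 9.35] dist 93.0
```

View pics/t2.png

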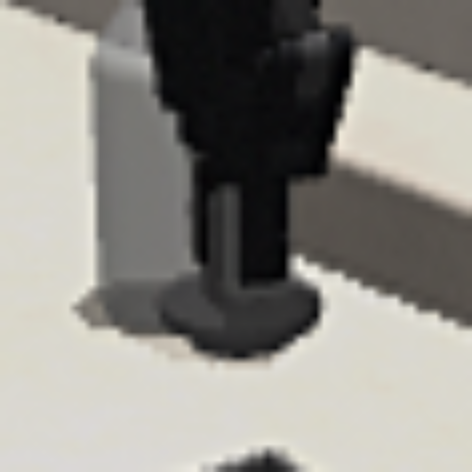

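The plug is still upright in the grip. I'll lower it.

```bash
python3 -m pendant '[[[0,0,3],0],[[0,0,5.5],0],[[0,0,7.5],0],[[0,0,8.3],0],[[0,0,8.6],0],[[0,0,8.9],0],[[0,0,9.1],0],[[0,0,9.1],0],[[0,0,9.1],0]]'
python3 go.py
```

```text
time: 7.85
tcp_pos: [616.1, 234.9, 29.5]
eef_rot: [0.571, 3.088, 0.001]
ft_force: [0.3, 0.7, -0.1]
opening: 18.6
t 7.85 tcp [616.1 234.9  29.5] F [ 0.3  0.7 -0.1] open 18.6 jawdir [0.358 0.934 0.001] z [ 0.001  0.    -1.   ] j6 -0.96
```

```bash
python3 -m pendant '[[[0,0,0.1],0],[[0,0,0.2],0],[[0,0,0.2],0]]'
python3 -m pendant '[[[0,0,0.05],0],[[0,0,0.1],0],[[0,0,0.1],0]]'
```

```text
time: 8.15
tcp_pos: [615.6, 234.8, 26.7]
eef_rot: [-0.571, -3.089, 0.0]
ft_force: [-0.1, -0.1, -1.4]
opening: 19.2
time: 8.45
tcp_pos: [615.8, 234.8, 26.3]
eef_rot: [0.571, 3.089, 0.0]
ft_force: [-1.5, -0.3, 4.0]
opening: 18.8
```

Contact (4 N upward). Release and retreat.

```bash
python3 -m pendant '[[[0,0,0],0],[[0,0,0],0],[[0,0,0],0],[[0,0,0],0],[[0,0,0],0]]' 5
python3 -m pendant '[[[0,0,-1],0],[[0,0,-3],0],[[0,0,-6],0],[[0,0,-10],0],[[0,0,-14],0],[[0,0,-14],0],[[0,0,-14],0]]'
python3 - <<'E'
from h import *
p=manip.snapshot("side");f=p["frame"][60:260,200:460];cv2.imwrite("pics/s4.png",cv2.resize(f,None,fx=3,fy=3)[:,:,::-1])
W=pts(p)
p2=manip.snapshot("top");save(p2,"top4.png");W2=pts(p2)
for w in(W,W2):
    m=(np.hypot(w[...,0]-474,w[...,1]-241)<45)&(w[...,2]>24)
    from scipy.optimize import least_squares
    q=w[m];print("ball",len(q),least_squares(lambda c:np.linalg.norm(q-c[:3],axis=1)-25,[472,236,29],loss="soft_l1").x.round(1))
    q=w[(np.hypot(w[...,0]-493,w[...,1]+171)<35)&(w[...,2]>57)&(w[...,2]<67)]
    print("cup",len(q),cv2.minEnclosingCircle(q[:,:2].astype(np.float32)))
    q=w[(np.hypot(w[...,0]-615,w[...,1]-235)<45)&(w[...,2]>13)&(w[...,2]<26)]
    print("flange",len(q),cv2.minEnclosingCircle(q[:,:2].astype(np.float32)),np.median(q[:,2]))
    q=w[(np.hypot(w[...,0]-615,w[...,1]-235)<45)&(w[...,2]>48)&(w[...,2]<64)]
    if len(q):print("top",len(q),np.median(q,0))
E
python3 go.py 474,241.8,140 474,241.8,8
```

```text
time: 8.95
tcp_pos: [615.7, 234.8, 25.7]
eef_rot: [-0.571, -3.089, -0.0]
ft_force: [0.4, 0.4, -1.0]
opening: 49.7
time: 9.65
tcp_pos: [616.2, 235.0, 167.7]
eef_rot: [0.571, 3.086, 0.002]
ft_force: [0.4, 0.8, -1.1]
opening: 50.2
ball 267 [474.  240.4  28.2]
cup 189 ((493.0052490234375, -171.36155700683594), 25.254732131958008)
flange 144 ((614.2532348632812, 230.81761169433594), 26.95574951171875) 19.101799682957335
top 34 [613.24822847 230.11770863  52.26251012]
ball 2793 [471.1 229.3 544.7]
cup 114 ((493.56390380859375, -168.86888122558594), 23.653301239013672)
flange 252 ((615.2994384765625, 235.43548583984375), 26.063020706176758) 21.514766652964568
top 60 [615.03354825 234.7267548   54.82218378]
t 9.75 tcp [615.  234.7 164.9] F [0.9 0.4 0.4] open 49.8 jawdir [ 0.358  0.934 -0.001] z [-0.002 -0.    -1.   ] j6 -0.96
474,241.8,140 shift cm [13.42 -4.37  2.51] dist 143.0
474,241.8,8 shift cm [13.4  -4.36 15.71] dist 211.0
```

View pics/s4.png

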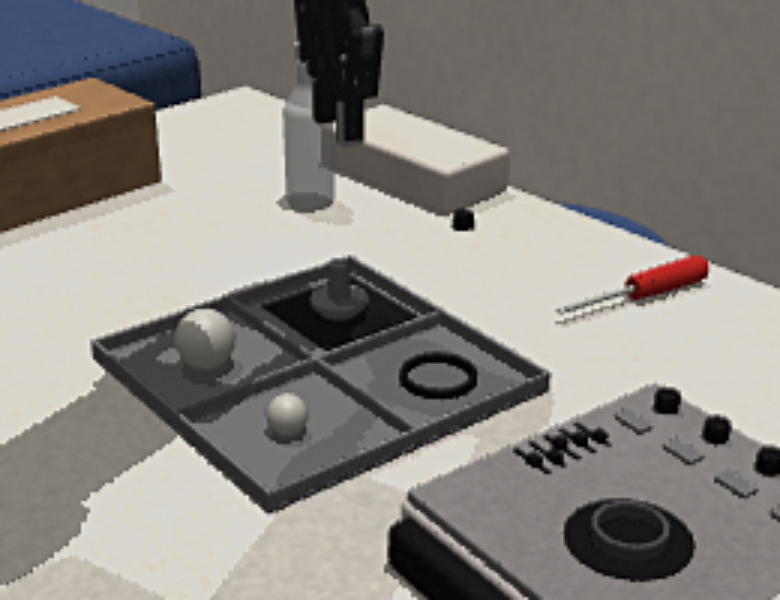

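View pics/top4.png

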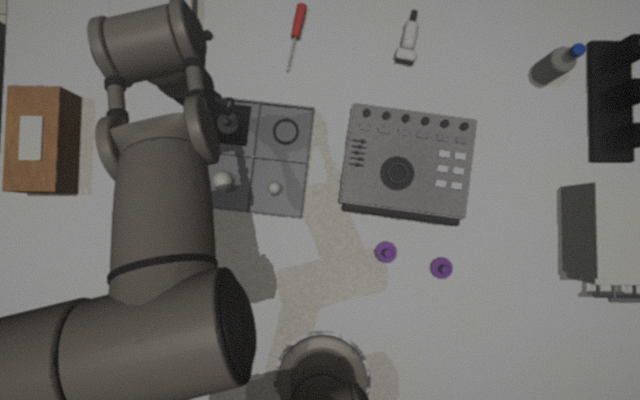

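The plug stands in the rubber compartment (crop (340,290)) and the large ball is at (205,340). Next is the ball.

```bash
python3 -m pendant '[[[3,-1,0],0],[[6.5,-2,0],0],[[10,-3.3,1],0],[[13.4,-4.3,2.5],0],[[13.4,-4.3,4],0],[[13.4,-4.3,4],0],[[13.4,-4.3,4],0],[[13.4,-4.3,4],0]]' 7.2
python3 go.py 474.3,242.3,60 474.3,242.3,9
```

```text
time: 10.55
tcp_pos: [476.2, 242.6, 126.1]
eef_rot: [0.572, 3.088, 0.001]
ft_force: [-0.1, 0.2, -0.2]
opening: 71.8
t 10.55 tcp [476.2 242.6 126.1] F [-0.1  0.2 -0.2] open 71.8 jawdir [0.358 0.934 0.001] z [ 0.001  0.    -1.   ] j6 -0.88
474.3,242.3,60 shift cm [ 0.17 -0.1   6.61] dist 66.0
474.3,242.3,9 shift cm [ 0.17 -0.1  11.71] dist 117.0
```

```bash
python3 -m pendant '[[[0.15,-0.1,2.5],0],[[0.15,-0.1,5],0],[[0.15,-0.1,6.6],0],[[0.15,-0.1,6.6],0],[[0.15,-0.1,6.6],0]]'
python3 go.py 474.3,242.3,60 474.3,242.3,9
python3 - <<'E'
from h import *
p=manip.snapshot("side");f=p["frame"][80:230,190:390];cv2.imwrite("pics/s5.png",cv2.resize(f,None,fx=4,fy=4)[:,:,::-1])
E
```

```text
time: 11.05
tcp_pos: [474.2, 242.2, 60.3]
eef_rot: [0.572, 3.089, 0.001]
ft_force: [-0.1, 0.5, -0.0]
opening: 71.8
t 11.05 tcp [474.2 242.2  60.3] F [-0.1  0.5 -0. ] open 71.8 jawdir [0.358 0.934 0.   ] z [ 0.001  0.    -1.   ] j6 -0.88
474.3,242.3,60 shift cm [-0.    0.01  0.03] dist 0.0
474.3,242.3,9 shift cm [-0.    0.01  5.13] dist 51.0
```

View pics/s5.png

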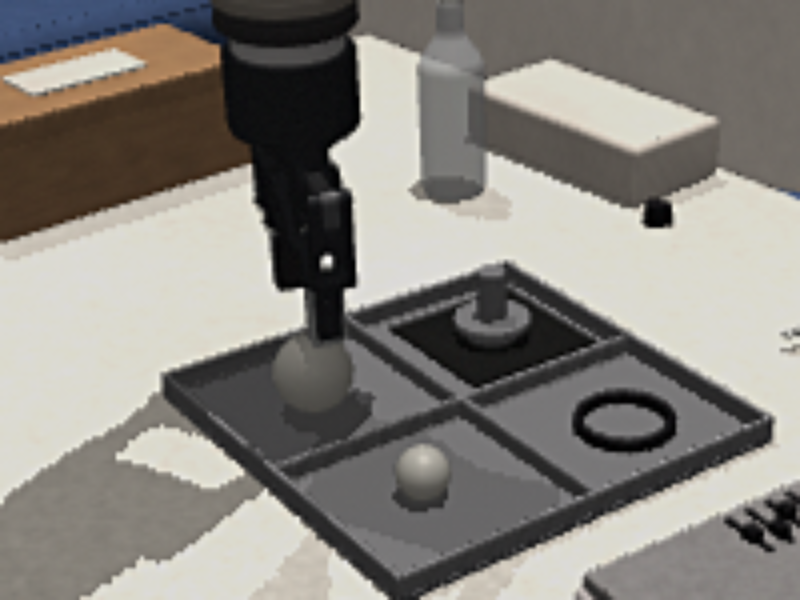

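The open gripper straddles the large ball (crop (313,370)), the near finger just right of its top. I'll descend and close.

```bash
python3 -m pendant '[[[0,0,1.5],0],[[0,0,3],0],[[0,0,4.2],0],[[0,0,4.8],0],[[0,0,5.1],0],[[0,0,5.1],0],[[0,0,5.1],0]]'
python3 -m pendant '[[[0,0,0],0],[[0,0,0],0],[[0,0,0],0],[[0,0,0],0],[[0,0,0],0],[[0,0,0],0]]' 4 40
python3 -m pendant '[[[0,0,-0.5],0],[[0,0,-1.5],0],[[0,0,-4],0],[[0,0,-8],0],[[0,0,-12],0],[[0,0,-15],0],[[0,0,-15],0],[[0,0,-15],0]]'
python3 - <<'E'
from h import *
p=manip.snapshot("side");f=p["frame"][50:200,190:390];cv2.imwrite("pics/s6.png",cv2.resize(f,None,fx=4,fy=4)[:,:,::-1])
E
python3 go.py 493.7,-170.3,160 493.7,-170.3,60
```

```text
time: 11.8
tcp_pos: [473.8, 242.4, 9.3]
eef_rot: [0.571, 3.088, 0.001]
ft_force: [-0.5, 0.7, -0.8]
opening: 71.6
time: 12.4
tcp_pos: [474.1, 242.7, 9.5]
eef_rot: [0.571, 3.088, 0.002]
ft_force: [-0.1, 3.1, 5.5]
opening: 47.9
time: 13.2
tcp_pos: [473.2, 242.0, 159.3]
eef_rot: [0.571, 3.089, 0.0]
ft_force: [-0.2, 0.2, -0.6]
opening: 48.2
t 13.25 tcp [472.6 241.8 158.1] F [ 0.3 -0.1 -1.5] open 48.0 jawdir [ 0.358  0.934 -0.001] z [-0.002 -0.001 -1.   ] j6 -0.88
493.7,-170.3,160 shift cm [-16.71 -37.73  -0.16] dist 413.0
493.7,-170.3,60 shift cm [-16.72 -37.72   9.84] dist 424.0
```

View pics/s6.png

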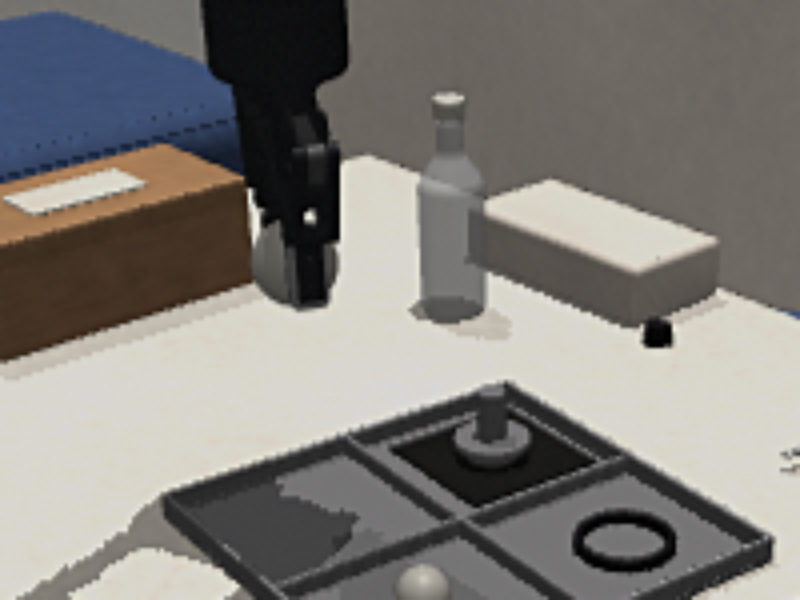

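The ball is held (crop (295,265)) and its compartment is empty. I'll move it to the cup.

```bash
python3 -m pendant '[[[-1.3,-3,0],0],[[-3,-6.8,0],0],[[-4.6,-10.4,0],0],[[-6.3,-14.2,0],0],[[-8,-18,0],0],[[-9.6,-21.7,0],0],[[-11.2,-25.3,0],0],[[-12.8,-29,0],0],[[-14.4,-32.5,1],0],[[-15.7,-35.5,2],0],[[-16.4,-37.1,3],0],[[-16.7,-37.7,4],0]]'
python3 -m pendant '[[[0,0,0],0],[[0,0,0],0],[[0,0,0],0],[[0,0,0],0]]'
cat > rel.py <<'E'
from h import *
import sys
from scipy.optimize import least_squares
p=manip.snapshot("side");W=pts(p);s=manip.get_state();c=s["tcp_pos"]
f=p["frame"][120:300,320:520];cv2.imwrite("pics/"+sys.argv[1],cv2.resize(f,None,fx=4,fy=3)[:,:,::-1])
for r in manip.masks_of(p,"ball_center")[:2]:
    q=W[r["region"]];q=q[np.isfinite(q[:,0])];k=np.linalg.norm(q-np.median(q,0),axis=1)<40;q=q[k]
    x=least_squares(lambda a:np.linalg.norm(q-a[:3],axis=1)-25,c+[0,0,20],loss="soft_l1",f_scale=1.).x
    print("ball",r["confidence"],r["location"],len(q),x.round(1),"rms",np.sqrt(np.mean((np.linalg.norm(q-x,axis=1)-25)**2)).round(1),"minus tcp",(x-c).round(1))
q=W[(np.hypot(W[...,0]-493,W[...,1]+171)<35)&(W[...,2]>57)&(W[...,2]<66)]
print("cup",len(q),cv2.minEnclosingCircle(q[:,:2].astype(np.float32)))
E
python3 rel.py s7.png; python3 go.py 493.7,-170.3,70 493.7,-170.3,58
```

```text
time: 14.45
tcp_pos: [493.4, -171.0, 116.6]
eef_rot: [-0.575, -3.085, -0.001]
ft_force: [-0.1, 1.1, -0.9]
opening: 48.1
time: 14.85
tcp_pos: [494.8, -168.7, 119.3]
eef_rot: [0.569, 3.089, -0.0]
ft_force: [0.6, 0.1, -1.0]
opening: 48.4
ball 0.73 [199.5, 410.6] 419 [ 495.1 -170.4  138.2] rms 0.9 minus tcp [ 0.2 -1.5 18.9]
cup 185 ((492.236328125, -172.71136474609375), 24.555397033691406)
t 14.95 tcp [ 494.8 -169.   119.3] F [ 1.   0.1 -1. ] open 48.4 jawdir [0.357 0.934 0.   ] z [ 0.001 -0.    -1.   ] j6 -1.68
493.7,-170.3,70 shift cm [ 0.06 -0.16  4.93] dist 49.0
493.7,-170.3,58 shift cm [ 0.06 -0.16  6.13] dist 61.0
```

View pics/s7.png

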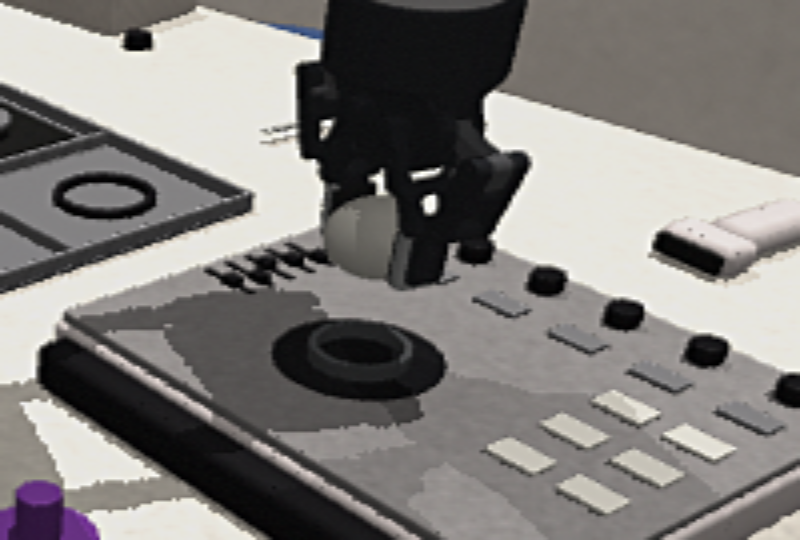

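```bash
python3 go.py 492.8,-170.6,64; python3 -m pendant '[[[0.12,-0.2,1.5],0],[[0.12,-0.2,3],0],[[0.12,-0.2,4.3],0],[[0.12,-0.2,5],0],[[0.12,-0.2,5.4],0],[[0.12,-0.2,5.4],0],[[0.12,-0.2,5.4],0]]'
python3 rel.py s8.png; python3 go.py 492.8,-170.6,58
```

```text
t 14.95 tcp [ 494.8 -169.   119.3] F [ 1.   0.1 -1. ] open 48.4 jawdir [0.357 0.934 0.   ] z [ 0.001 -0.    -1.   ] j6 -1.68
492.8,-170.6,64 shift cm [ 0.14 -0.22  5.53] dist 55.0
time: 15.65
tcp_pos: [493.1, -171.1, 65.3]
eef_rot: [0.571, 3.088, -0.0]
ft_force: [0.4, 0.0, -0.1]
opening: 48.2
ball 0.71 [225.0, 406.9] 385 [ 493.2 -172.8   84.3] rms 1.0 minus tcp [ 0.1 -1.6 18.9]
cup 81 ((487.251953125, -173.61331176757812), 22.893997192382812)
t 15.75 tcp [ 493.1 -171.2   65.4] F [ 0.4 -0.1 -1.7] open 48.1 jawdir [ 0.358  0.934 -0.   ] z [ 0.001 -0.    -1.   ] j6 -1.69
492.8,-170.6,58 shift cm [0.05 0.04 0.74] dist 7.0
```

View pics/s8.png

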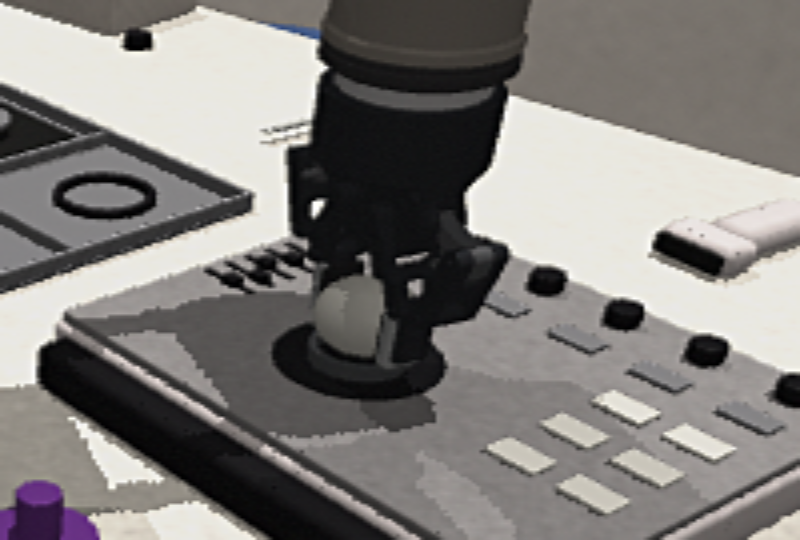

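The ball (crop (350,315)) sits over the cup mouth. I'll lower it gently, watching the force.

```bash
python3 -m pendant '[[[0,0.03,0.2],0],[[0,0.03,0.4],0],[[0,0.03,0.5],0],[[0,0.03,0.5],0]]'
python3 -m pendant '[[[0,0,0.1],0],[[0,0,0.1],0],[[0,0,0.1],0]]'
```

```text
time: 16.15
tcp_pos: [492.7, -170.7, 59.6]
eef_rot: [-0.571, -3.089, -0.0]
ft_force: [-0.7, 0.4, -1.4]
opening: 48.2
time: 16.45
tcp_pos: [492.9, -170.6, 58.8]
eef_rot: [0.571, 3.089, 0.0]
ft_force: [1.8, 0.9, -2.4]
opening: 48.1
```

```bash
python3 -m pendant '[[[0,0,0.1],0],[[0,0,0.1],0],[[0,0,0.1],0]]'
python3 -m pendant '[[[0,0,0.1],0],[[0,0,0.1],0],[[0,0,0.1],0]]'
```

```text
time: 16.75
tcp_pos: [493.1, -170.6, 58.0]
eef_rot: [0.571, 3.089, 0.0]
ft_force: [2.0, 3.2, 1.7]
opening: 48.3
time: 17.05
tcp_pos: [493.4, -170.6, 57.4]
eef_rot: [0.571, 3.088, 0.0]
ft_force: [1.8, 4.3, 5.7]
opening: 48.3
```

Contact with the rim. Release.

```bash
python3 -m pendant '[[[0,0,0],0],[[0,0,0],0],[[0,0,0],0],[[0,0,0],0],[[0,0,0],0]]' 6.6
python3 rel.py s9.png
```

```text
time: 17.55
tcp_pos: [492.7, -170.8, 56.6]
eef_rot: [-0.572, -3.089, -0.0]
ft_force: [0.2, -0.2, 0.2]
opening: 65.9
ball 0.58 [230.6, 407.0] 437 [ 493.7 -171.6   76.5] rms 1.7 minus tcp [ 1.  -0.8 19.8]
cup 90 ((489.0292053222656, -165.9102783203125), 28.68968963623047)
```

View pics/s9.png

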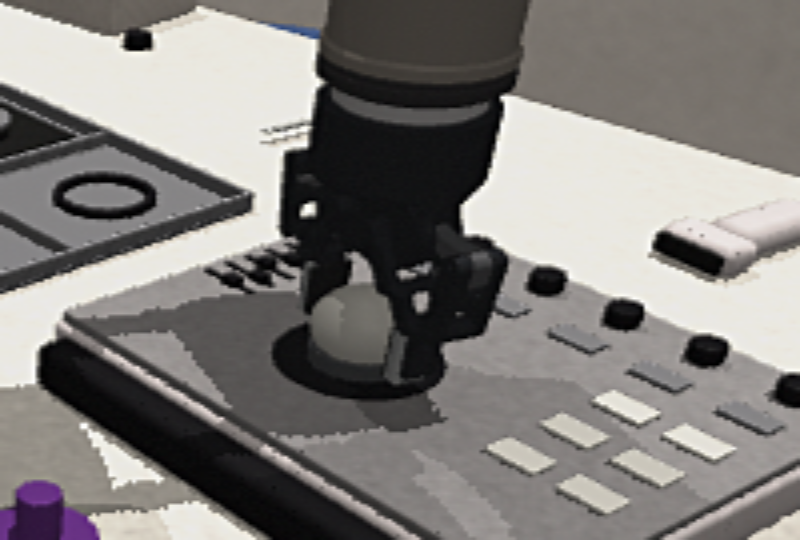

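The ball sits in the cup with its centre at z ≈ 76.5. I'll go up and check from above.

```bash
python3 -m pendant '[[[0,0,-1],0],[[0,0,-2.5],0],[[0,0,-5],0],[[0,0,-9],0],[[0,0,-13],0],[[0,4,-15],0],[[0,8,-15],0],[[0,12,-15],0],[[0,15,-15],0],[[0,15,-15],0],[[0,15,-15],0],[[0,15,-15],0]]'
python3 rel.py s10.png; python3 - <<'E'
from h import *
p=manip.snapshot("side");save(p,"side10.png");print(manip.get_state()["ft_force"])
W=pts(p);m=(np.hypot(W[...,0]-615,W[...,1]-233)<40)&(W[...,2]>48)&(W[...,2]<62);print("plug top",m.sum(),np.median(W[m],0))
p=manip.snapshot("top");save(p,"top10.png")
W=pts(p);q=W[(np.hypot(W[...,0]-493,W[...,1]+170)<40)&(W[...,2]>66)&(W[...,2]<110)];print(len(q))
from scipy.optimize import least_squares
if len(q)>40:print(least_squares(lambda a:np.linalg.norm(q-a[:3],axis=1)-25,[493,-170,77],loss="soft_l1").x)
E
```

```text
time: 18.85
tcp_pos: [546.2, -31.5, 207.1]
eef_rot: [0.572, 3.089, -0.0]
ft_force: [0.1, 0.1, 0.3]
opening: 66.2
ball 0.69 [228.2, 411.5] 594 [ 493.7 -171.5   76.2] rms 0.9 minus tcp [ -52.5 -139.7 -130.8]
cup 117 ((490.24224853515625, -173.640380859375), 23.422208786010742)
[-0.50266229  0.48734455 -0.07544459]
plug top 34 [612.60126907 230.31665763  52.66112125]
291
[ 494.00488817 -169.17682088   77.50932355]
```

View pics/side10.png

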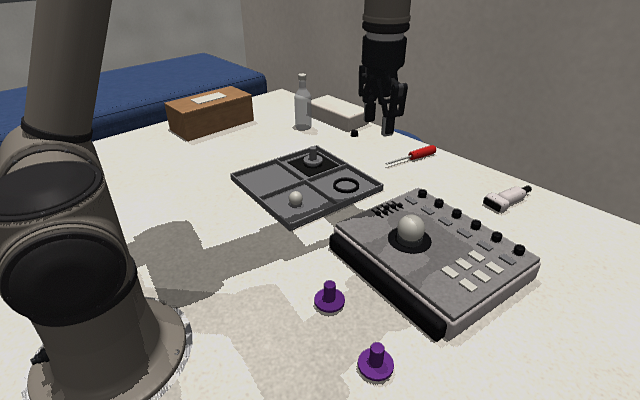

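The ball rests in the cup (411,228) and the plug stands upright on the pad (313,157). The gripper is clear of everything, so I'll hand the job in.

```bash
python3 -m pendant '[[[0,0,0],0],[[0,0,0],0],[[0,0,0],0]]'; python3 -c "
from plant import manip
print(manip.close_job())"
```

```text
time: 19.35
tcp_pos: [546.4, -30.8, 206.8]
eef_rot: [-0.572, -3.089, -0.0]
ft_force: [0.3, 0.4, 0.6]
opening: 66.1
the job is handed in; nothing more can be done
None
```

I moved the grey plug from the cup to the rubber-lined compartment, where it stands upright. I then set the 50 mm ball in the cup and handed the job in at about 19.4 s. No verdict was given.

- **Ball:** its centre is about 15 mm above the rim by both cameras (z 76.2 mm side, 77.5 mm top). It is within about 2 mm of the cup's axis as measured with the cup empty.
- **Plug:** it is within about 5 mm of the sheet's middle, with its top at the height it should have standing on the rubber.
- **Robot:** the gripper was clear of everything, with wrist force near zero. I did not touch the purple look-alikes.

**Disagreements between checks:**
- **Cameras:** they differed by up to about 4–5 mm in y and 2.5 mm in z, which is within the tolerances here.
- **Cup fit:** with the ball seated, the ball hides part of the rim. The side camera's circle fit to the cup was then unreliable, so I did not use it.

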